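# Square up the template blanks and lock the drill jig

## Robot

A 6-joint arm with a two-finger parallel gripper is mounted at the origin on the work surface. World frame = base frame: x ahead of the robot, y to its left, z up, the work surface at z = 0. Lengths are in mm, angles in rad, forces in N, time in s.
With the tool pointing down it reaches from about 250 to 775 mm from the base axis. Payload 4 kg.
Tool frame: the origin (TCP) lies at the very end of the fingers, on their centre line; the grasp point (between the pads) lies 19 mm behind it (bot.grasp_offset is the distance from the TCP to the grasp point, in mm); z points along the fingers, y is the line along which they close (so a half turn about z gives the same grasp; the last joint's range is limited). The gripper opens to 85 mm and grips with 20 to 120 N. Pads are 22 mm wide; open, the fingers measure 114 mm over their backs; the gripper's body (76 mm by 85 mm) begins 54 mm behind the grasp point. The pads swing forward as they close: fully open they stand 13 mm farther back than shut.
Start: joints at [1.189, 0.087, 1.371, -0, 1.684, -0.103], TCP at [151.37, 528.777, 231.341] pointing down, gripper open.
Joint ranges: [-3.1, 3.1], [-0.76, 2.03], [0.27, 2.55], [-1.08, 4.22], [0.17, 2.65], [-2.57, 2.57]. Speed limits (rad/s): [2.79, 2.79, 3.14, 3.14, 3.14, 3.14].

## Interface

Orientations are given as a 3x3 rotation matrix whose columns are the frame's x, y, z axes.
In Python, from workcell import bot gives the robot as it stands. Calls block until the motion is done:
- bot.move_ptp(position, orientation): joint-space move of the TCP to a pose.
- bot.movel(position, ori=None, vel=150, max_force=None): straight line of the TCP; ori=None keeps the orientation; vel is the mean speed in mm/s. With max_force (N) it stops when the force on the tool has changed by that much, and returns True; else False.
- bot.goto_joints(angles): joint-space move.
- bot.let_go() and bot.grasp(strength=None): open the fingers fully, or close them until they stop; strength is the grip in N (None keeps the last).
- bot.hold(seconds).
- bot.ik(position, orientation): joint angles nearest the present ones, or None.
- bot.state(): the state.
- bot.capture(name): name is "scene" or "top" or "wrist"; returns a dict with "frame" (384x512x3 uint8, red, green, blue), "fx", "fy", "cx", "cy" (pixels), "R" (3x3) and "t" (3): a world point X has camera coordinates R X + t; the wrist camera has in their place "mount" (4x4, takes a point from camera to tool coordinates, whose origin is the TCP and whose axes are the flange's). Camera axes: x right, y down, z forward; pixel columns grow to the right and rows downward; lengths in mm; the calibration is good to about 2 mm. The wrist camera is an equidistant fisheye: a pixel r from the principal point sees the ray r / f radians off the axis. A picture is of the moment at which its call begins: read the wrist's pose just before it. There is no depth.
A pose or a line that the arm cannot do raises bot.IKError and nothing moves.
- bot.sign_off(): hands the job in; it is judged then, once.
The state is a dict: "clock": time; "joints": joint angles; "qvel": joint speeds; "effort": joint torques, N m; "ee_pos": TCP position; "eef_rot": TCP orientation; "wrist_force": force on the tool from outside, world axes, zero at the start; "wrist_torque": the same for the moment, N m; "finger_gap": opening from 0.0 (shut) to 1.0 (fully open); "grasp_force": force on a finger pad.
Only numpy, scipy, OpenCV 4.12 (cv2) and the standard library are available. Lean on these libraries where they do the work, as an engineer would, in place of code of your own. Each camera call takes 0.05 s, during which the arm holds its last target. There are 200 camera calls.

## Task

Tap the edges of the pile of aluminium template blanks until all five sit flush, square in the corner of the drill jig, tight against the fence under the leaf hinge and against the end stop. Then swing the drill leaf fully down over them and push the headed locking pin through the fork and the leaf's lug until its head seats. Leave everything else on the bench where it is.

Things in the scene. Friction and masses are not known exactly. Their poses are not given: they have to be found in the camera images.
- jig: Drill jig fixed to the bench: plywood base 200 (x) x 350 (y) x 18 mm high with a rear fence, an end stop, a steel fork and a hinged drill leaf. Origin: centre of the base's underside; x away from the robot, y left, z up. Positions 'jig (x, y, z)' in these notes are mm in this frame. The stack goes in the corner of fence and stop; its left and far sides are open.
- corner (a point): Inner corner of the rear fence and end stop on the base's top, jig (-38, -90, 18). The rear fence, on the robot's side, has its inner face at jig x = -38, runs from y = -108 to 90 and is 28 mm thick, top at z = 44. The end stop, on the right, has its inner face at y = -90, runs from x = -38 to 38 and is 18 mm thick, top at z = 40.
- fork (a point): Middle of the steel fork's slot on the bore axis, jig (72, -60, 36). Cheeks at jig x 59 to 85, up to z = 46: the thick right cheek y -92 to -68 (bore 9 mm), the left cheek y -52 to -42 (bore 11.5 mm), a 16 mm slot between them for the leaf's lug. The bores run along y.
- leaf (a joint): Angle of the drill leaf, rad: 0 = shut, level over the stack, 2 mm above it; grows as it opens up and back towards the robot; 1.57 = upright, stop at 2.0. The hinge line is parallel to the jig's y at jig x = -56, z = 49. Stiff hinge: the 0.2 kg leaf stays at any angle; up to 0.4 N m moves it.
- hinge (a point): Point on the leaf's hinge line, jig (-56, 0, 49). The leaf's mid-plane passes through that line. It is a plywood plate 8 mm thick, 10 to 100 mm from the line, jig y -75 to 60, six drill bushes standing 4 mm proud of its outer face (they do not collide); a 14 mm wide, 8 mm thick steel tongue at y = -60 runs on to 139 mm and carries the lug.
- leaf_edge (a point): Middle of the leaf plate's free edge, 100 mm from the hinge line, at jig y = 0, mid-thickness.
- lug (a point): Centre of the 11.5 mm hole in the lug, a steel block 22 x 14 x 25 mm under the end of the leaf's tongue, 128 mm from the hinge line; with the leaf shut it sits in the fork's slot at jig (72, -60, 36).
- pin: Headed steel locking pin along the jig's y, already started in the fork's right cheek, loose in its bore. Shaft 8 mm thick, 54 mm long, ball-nosed tip; head on the right, a disc 22 mm across, 8 mm thick. Origin on the axis at the shoulder (the head's inner face), y towards the tip. Seated, the shoulder touches the cheek at jig (72, -92, 36); it starts some 32 mm short.
- blank1: Aluminium headstock template blank, a plain plate 76 (x) x 180 (y) x 5 mm, 165 to 220 g, loose, number 1 from the bottom of the stack of five alike on the jig's base. Origin at the centre of its underside. Squared up in the corner of the jig, its origin is at jig x = 0, y = 0, z = 18 mm and its axes match the jig's.
- blank2: Aluminium headstock template blank, a plain plate 76 (x) x 180 (y) x 5 mm, 165 to 220 g, loose, number 2 from the bottom of the stack of five alike on the jig's base. Origin at the centre of its underside. Squared up in the corner of the jig, its origin is at jig x = 0, y = 0, z = 23 mm and its axes match the jig's.
- blank3: Aluminium headstock template blank, a plain plate 76 (x) x 180 (y) x 5 mm, 165 to 220 g, loose, number 3 from the bottom of the stack of five alike on the jig's base. Origin at the centre of its underside. Squared up in the corner of the jig, its origin is at jig x = 0, y = 0, z = 28 mm and its axes match the jig's.
- blank4: Aluminium headstock template blank, a plain plate 76 (x) x 180 (y) x 5 mm, 165 to 220 g, loose, number 4 from the bottom of the stack of five alike on the jig's base. Origin at the centre of its underside. Squared up in the corner of the jig, its origin is at jig x = 0, y = 0, z = 33 mm and its axes match the jig's.
- blank5: Aluminium headstock template blank, a plain plate 76 (x) x 180 (y) x 5 mm, 165 to 220 g, loose, number 5 from the bottom of the stack of five alike on the jig's base. Origin at the centre of its underside. Squared up in the corner of the jig, its origin is at jig x = 0, y = 0, z = 38 mm and its axes match the jig's.
- glue: Bystander: yellow glue bottle, 56 mm across, 165 mm high, standing; origin at the centre of its base.
- solvent: Bystander: amber bottle, 60 mm across, 150 mm high, standing; origin at the centre of its base.
- cork: Bystander: cork sanding block 34 (x) x 58 (y) x 26 mm lying on the jig's base at its far left corner; origin at the centre of its underside.
- wax: Bystander: wax tin, 72 mm across, 50 mm high; origin at the centre of its base.
- plane: Bystander: block plane 50 (x) x 150 (y) mm, 55 mm high; origin at the centre of its sole.
- clamp: Bystander: F-clamp lying flat, bar 240 mm along its x, jaws 85 mm to its +y, handle orange, 26 mm high; origin under the middle of the bar.
- mallet: Bystander: hammer lying flat, about 260 mm along its x; origin under it.
Mind the look-alikes: they are no part of the job. Leave any black look-alike of the blank4 alone.

How it is judged:
By the outcome, as a careful person would: the job done as asked, in the order asked, and still so for the second after the job is handed in, with the robot touching nothing.
It also fails if it takes over 72 s, if anything falls off the work surface, if the arm or the gripper's body presses on something with over 40 N, if the wrist force passes 120 N, or if a joint passes its speed limit or range.

## Working session

There is one attempt and no reset: what is moved stays moved. The work goes in short steps, each a Python script; the robot and the scene stay as the last script left them, time stands still between calls to the robot, and variables do not carry over. Pictures are saved under pics/ and viewed, at most 10 in all, crops included, and the job is handed in when it is done.

```bash
ls; mkdir -p pics
python3 - <<'E'
from workcell import bot
import cv2,pickle
d={}
for n in("scene","top","wrist"):
    if n=="wrist": s=bot.state()
    c=bot.capture(n);d[n]=c
    cv2.imwrite(f"pics/{n}0.png",cv2.resize(c["frame"][:,:,::-1],(800,600),interpolation=cv2.INTER_CUBIC))
    print(n,{k:v for k,v in c.items() if k!="frame"})
pickle.dump(d,open("c0.pkl","wb"))
print(bot.state())
E
```

```text
pics
scene {'fx': 478.7827860765505, 'fy': 478.7827860765505, 'cx': 245.037823151959, 'cy': 191.66003547507475, 'R': array([[-0.32342727,  0.94614744,  0.01413607],
       [ 0.71522621,  0.25421673, -0.65101867],
       [-0.61955328, -0.2004467 , -0.75893007]]), 't': array([ 179.78200281, -337.89497017, 1787.3774018 ])}
top {'fx': 381.95857315570885, 'fy': 381.95857315570885, 'cx': 249.0631441021609, 'cy': 191.81165684289738, 'R': array([[ 0.00368969, -0.99986633,  0.01592847],
       [-0.99193566, -0.00567748, -0.12661523],
       [ 0.12668874, -0.01533285, -0.99182401]]), 't': array([ -32.7665762 ,  546.2927899 , 1227.02273132])}
wrist {'fx': 297.3186396354542, 'fy': 297.3186396354542, 'cx': 257.4724226671319, 'cy': 192.54246263741462, 'mount': array([[ 6.83614459e-04, -9.55222142e-01, -2.95888816e-01,
         7.51999835e+01],
       [ 9.99999641e-01,  8.01084390e-04, -2.75777012e-04,
        -9.19792223e-01],
       [ 5.00460220e-04, -2.95888521e-01,  9.55222347e-01,
        -1.41689197e+02],
       [ 0.00000000e+00,  0.00000000e+00,  0.00000000e+00,
         1.00000000e+00]])}
{'clock': 0.15, 'joints': array([ 1.18889387e+00,  8.78067147e-02,  1.37189966e+00,  4.05021646e-05,
        1.68361247e+00, -1.03092033e-01]), 'qvel': array([ 6.01233229e-07, -2.55521655e-03, -6.75478092e-03, -8.62154611e-04,
        1.40135715e-04,  4.31444206e-04]), 'effort': array([ 8.76058130e-04, -3.52372277e+01, -3.13679338e+01, -1.97947866e-04,
        8.00695707e-03, -8.03098814e-07]), 'ee_pos': array([151.21203609, 528.41023916, 230.40005172]), 'eef_rot': array([[-9.61384676e-01,  2.75207270e-01, -6.80675682e-04],
       [ 2.75208026e-01,  9.61383391e-01, -1.58683829e-03],
       [ 2.17680861e-04, -1.71288943e-03, -9.99998509e-01]]), 'wrist_force': array([-0.44124396, -0.99938576,  0.08927556]), 'wrist_torque': array([-0.00508788, -0.06016141,  0.03876042]), 'grasp_force': 0.0, 'finger_gap': 1.0040449112224286}
```

View pics/scene0.png

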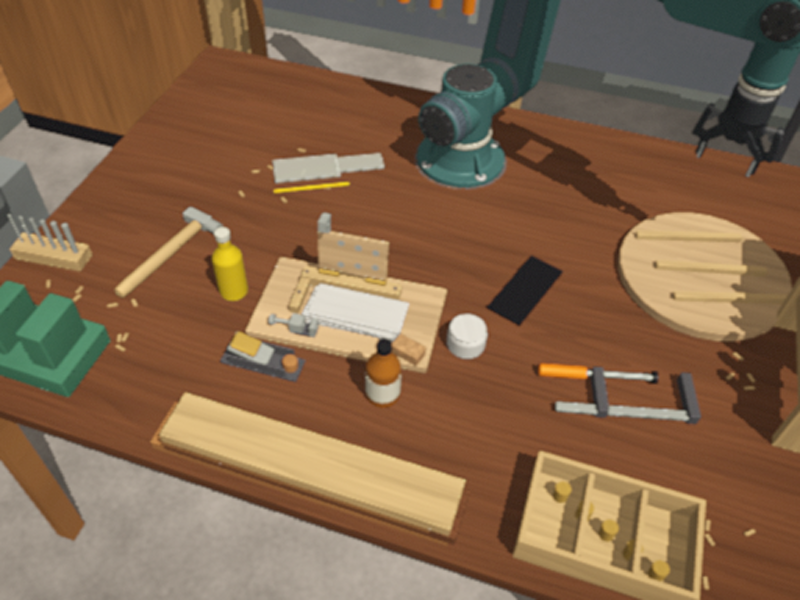

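View pics/top0.png

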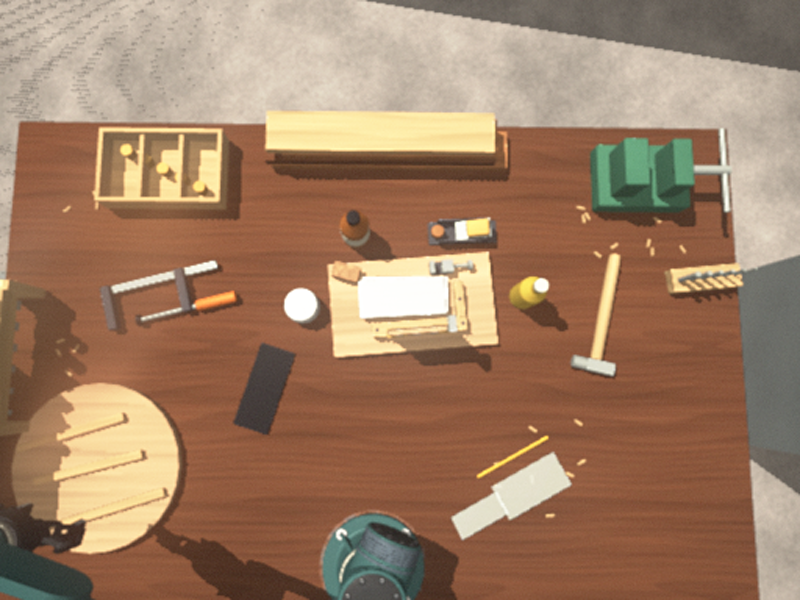

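Scene: the jig is centred at about (413,305) in the top view, with its base corners at (328,265), (490,253), (498,345) and (334,357). The leaf stands upright and the white blanks lie in the jig. The black look-alike lies on the bench at (265,388) and stays untouched.

```bash
cat > h.py <<'E'
import numpy as np,cv2,pickle,os
from workcell import bot
def ray(c,uv,s=None):
    uv=np.asarray(uv,float)
    if "mount" in c:
        a=(uv-[c["cx"],c["cy"]])/c["fx"];r=np.linalg.norm(a)
        d=np.array([*(a/r*np.sin(r)),np.cos(r)]);M=c["mount"]
        return s["eef_rot"]@M[:3,3]+s["ee_pos"], s["eef_rot"]@M[:3,:3]@d
    d=np.array([*((uv-[c["cx"],c["cy"]])/c["fx"]),1]);R=c["R"]
    return -R.T@c["t"],R.T@d
def onplane(c,uv,z,s=None):
    o,d=ray(c,uv,s);return o+d*(z-o[2])/d[2]
def proj(c,X,s=None):
    X=np.asarray(X,float)
    if "mount" in c:
        M=c["mount"];p=M[:3,:3].T@(s["eef_rot"].T@(X-s["ee_pos"])-M[:3,3])
        th=np.arctan2(np.hypot(p[0],p[1]),p[2]);return np.array([c["cx"],c["cy"]])+c["fx"]*th*p[:2]/np.hypot(p[0],p[1])
    p=c["R"]@X+c["t"];return np.array([c["cx"],c["cy"]])+c["fx"]*p[:2]/p[2]
# jig pose: origin xy and yaw
def jig():
    return pickle.load(open("jig.pkl","rb"))
def J(x,y,z,j=None):
    px,py,a=j if j is not None else jig();c,s=np.cos(a),np.sin(a)
    return np.array([px+c*x-s*y,py+s*x+c*y,z])
def Jinv(X,j=None):
    px,py,a=j if j is not None else jig();c,s=np.cos(a),np.sin(a);x,y=X[0]-px,X[1]-py
    return np.array([c*x+s*y,-s*x+c*y,X[2]])
def JR(a,down=None):
    c,s=np.cos(a),np.sin(a);return np.array([[c,-s,0],[s,c,0],[0,0,1.]])
E
python3 - <<'E'
from h import *
d=pickle.load(open("c0.pkl","rb"));c=d["top"]
P=np.array([onplane(c,np.array(p)*.64,18) for p in[(328,265),(490,253),(498,345),(334,357)]])
print(P)
B=np.array([[100,175],[100,-175],[-100,-175],[-100,175]])
q=P[:,:2]-P[:,:2].mean(0);a=np.arctan2((B[:,0]*q[:,1]-B[:,1]*q[:,0]).sum(),(B*q).sum())
j=(*P[:,:2].mean(0),a);print(j);pickle.dump(j,open("jig.pkl","wb"))
R=JR(a)@np.diag([-1,1,-1.])   # camera on tool +x = toward robot? 
for Rt in (R,R@np.diag([-1,-1,1])):
    for p in (J(0,-20,330),J(60,-40,300)): print(p,bot.ik(p,Rt))
E
```

```text
[[ 623.27957969  101.68157      18.        ]
 [ 652.0782255  -249.01544147   18.        ]
 [ 452.72816485 -262.55185337   18.        ]
 [ 425.82687745   85.72695762   18.        ]]
(np.float64(538.4782118722479), np.float64(-81.0396918053685), np.float64(0.07821363272021359))
[ 540.04089014 -100.97854926  330.        ] [-2.88053119e-01  8.83182571e-02  1.17567139e+00 -4.44089210e-16
  1.87760300e+00 -1.93706308e+00]
[ 601.42014078 -116.22937191  300.        ] [-2.83437598e-01  2.27505660e-01  1.07622186e+00 -4.44089210e-16
  1.83786513e+00 -1.93244756e+00]
[ 540.04089014 -100.97854926  330.        ] [-2.88053119e-01  8.83182571e-02  1.17567139e+00 -4.44089210e-16
  1.87760300e+00  1.20452957e+00]
[ 601.42014078 -116.22937191  300.        ] [-2.83437598e-01  2.27505660e-01  1.07622186e+00 -4.44089210e-16
  1.83786513e+00  1.20914510e+00]
```

Run:
```python
from h import *
j=jig();R=JR(j[2])@np.diag([1,-1,-1.])
bot.move_ptp(J(95,-25,240),R)
bot.grasp(20)
s=bot.state();c=bot.capture("wrist");pickle.dump((c,s),open("c1.pkl","wb"))
cv2.imwrite("pics/w1.png",cv2.resize(c["frame"][:,:,::-1],(800,600),interpolation=cv2.INTER_CUBIC))
print(s["clock"],s["ee_pos"],J(95,-25,240),s["finger_gap"])
f=np.array(1/.64)
for n,p in dict(corner=(-38,-90,18),fork=(72,-60,36),hinge=(-56,0,49),bfl=(100,175,18),bfr=(100,-175,18),bnr=(-100,-175,18),bnl=(-100,175,18)).items(): print(n,proj(c,J(*p),s)*f)
t=pickle.load(open("c0.pkl","rb"))["top"]
for n,p,z in(("glue top",(541,285),165),("solv top",(352,217),150),("cork",(347,271),44)): print(n,Jinv(onplane(t,np.array(p)*.64,z)))
```

```text
3.7083 [635.14367573 -98.57209339 240.02534204] [635.14113262 -98.54054185 240.        ] 0.0003689660622056218
corner [472.8846443 402.6341673]
fork [445.77996408 290.48685278]
hinge [371.47512294 439.05754274]
bfl [170.57091676 254.57344182]
bfr [579.96321449 253.00458521]
bnr [552.29234625 453.32074729]
bnl [204.31032964 449.23543061]
glue top [   2.73711706 -237.84015628  165.        ]
solv top [165.03469642 113.25269692 150.        ]
cork [ 78.10699329 134.48271458  44.        ]
```

View pics/w1.png

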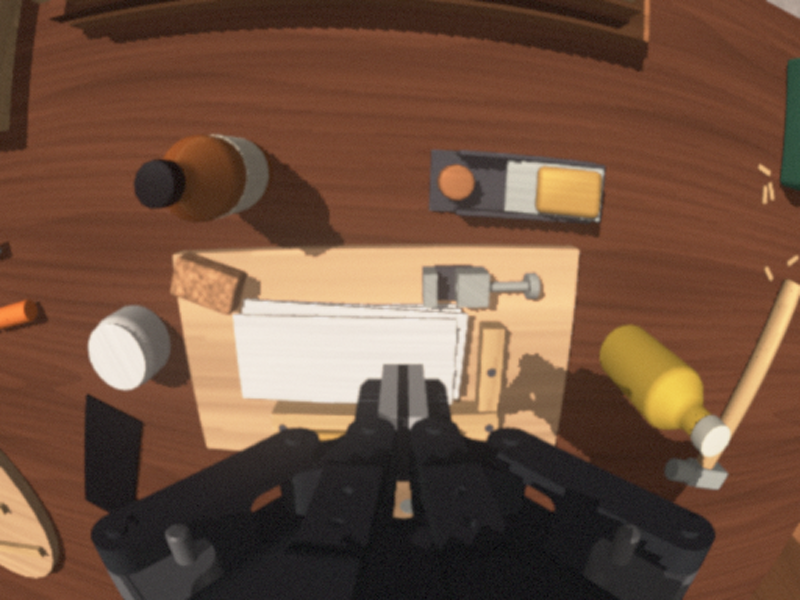

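The wrist view shows the base's far corners at about (172,255) and (579,248), the white stack at (235–468, 300–405), the fork at (455,287) and the pin head at (532,287). The end stop is at (491,365) and the cork at (208,283). The black look-alike at (112,455) lies on the bench, so the stack in the jig is the right one. I'll enlarge this area.

Run:
```python
from h import *
c,s=pickle.load(open("c1.pkl","rb"))
im=c["frame"][150:300,100:385,::-1]
cv2.imwrite("pics/w1c.png",cv2.resize(im,None,fx=2.8,fy=2.8,interpolation=cv2.INTER_CUBIC))
```

```text
(no output)
```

View pics/w1c.png

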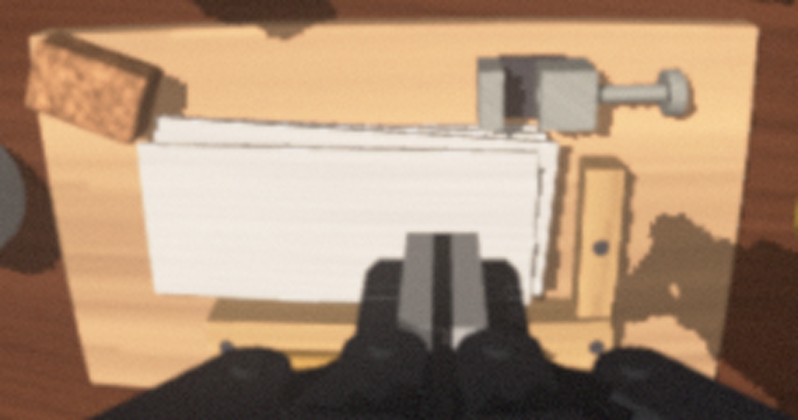

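Run:
```python
from h import *
from scipy.optimize import least_squares
c,s=pickle.load(open("c1.pkl","rb"))
C=[((758,26),(100,-175,18)),((91,384),(-100,175,18)),((716,378),(-100,-175,18)),((582,168),(38,-90,40)),((626,168),(38,-108,40)),((598,70),(85,-92,46)),((599,130),(59,-92,46)),((541,70),(85,-68,46)),((504,70),(85,-52,46)),((478,70),(85,-42,46)),((30,36),(100,175,18))]
uv=np.array([(100+p[0]/2.8,150+p[1]/2.8) for p,_ in C])
f=lambda j:(np.array([proj(c,J(*q,j),s) for _,q in C])-uv).ravel()
r=least_squares(f,jig(),loss="soft_l1",x_scale=[1,1,.01]);print(r.x,jig());print(r.fun.reshape(-1,2).round(1))
j=tuple(r.x);pickle.dump(j,open("jig.pkl","wb"))
for n,p,z in(("top nl",(156,294),43),("top fl",(140,143),43),("top fr",(540,152),43),("top nr",(528,302),43),("b fl",(158,120),25),("b fr",(548,130),25),("b2 fr",(558,145),35),("b2 nr",(543,298),35),("headc",(676,92),36)):
    print(n,Jinv(onplane(c,(100+p[0]/2.8,150+p[1]/2.8),z,s),j).round(1))
```

```text
[ 5.40929922e+02 -8.21698150e+01  9.13185925e-02] (np.float64(538.4782118722479), np.float64(-81.0396918053685), np.float64(0.07821363272021359))
[[ 0.7 -0.8]
 [-0.3  0.5]
 [-0.2  2.6]
 [ 1.6  0.5]
 [ 0.   0.2]
 [ 0.  -0.2]
 [-1.2 -0.6]
 [ 0.2 -0.1]
 [-0.2  0. ]
 [ 0.5  0.1]
 [-1.5  0. ]]
top nl [-23.6 113.   43. ]
top fl [ 53.5 109.6  43. ]
top fr [ 47.6 -68.5  43. ]
top nr [-26.8 -65.3  43. ]
b fl [ 58.7 106.3  25. ]
b fr [ 51.7 -74.1  25. ]
b2 fr [ 47.9 -77.5  35. ]
b2 nr [-29.4 -73.3  35. ]
headc [  72.1 -129.9   36. ]
```

```bash
cat > push.py <<'E'
from h import *
R=JR(jig()[2])@np.diag([1,-1,-1.])
def rep(t,hit):
    s=bot.state();print(t,hit,"jig",Jinv(s["ee_pos"]).round(2),"F",(JR(jig()[2]).T@s["wrist_force"]).round(1),round(s["clock"],2))
def push(a,b,F=22,v=60,z=20.5,zs=70,tag=""):
    bot.movel(J(*a,zs),R,vel=250);bot.movel(J(*a,z),vel=150)
    h=bot.movel(J(*b,z),vel=v,max_force=F);rep(tag,h)
    bot.movel(J(*a,z),vel=150);bot.movel(J(*a,zs),vel=250)
E
python3 - <<'E'
from push import *
bot.movel(J(80,20,80),R,vel=200)
push((80,20),(40,20),tag="far")
push((0,136),(0,92),tag="left")
push((66,5),(40,5),tag="far2")
s=bot.state();c=bot.capture("wrist");pickle.dump((c,s),open("c2.pkl","wb"))
E
```

```text
far True jig [49.47 20.57 23.42] F [1.6 1.3 1.4] 6.1
left True jig [  0.32 106.03  20.51] F [-0.2  2.7  2. ] 8.58
far2 True jig [49.42  5.02 23.28] F [ 3.2 -0.8  0.9] 10.92
```

Run:
```python
from push import *
bot.movel(J(100,25,130),R,vel=250)
bot.hold(.2)
s=bot.state();c=bot.capture("wrist");pickle.dump((c,s),open("c2.pkl","wb"))
cor=[proj(c,J(x,y,z),s) for x in(-38,38) for y in(-90,90) for z in(18,43)]
im=c["frame"][170:384,60:400,::-1]
cv2.imwrite("pics/w2.png",cv2.resize(im,None,fx=2.35,fy=2.35,interpolation=cv2.INTER_CUBIC))
print(((np.array(cor)-[60,170])*2.35).round(0).tolist())
```

```text
[[704.0, 321.0], [719.0, 354.0], [322.0, 327.0], [312.0, 363.0], [731.0, 182.0], [752.0, 210.0], [304.0, 186.0], [291.0, 216.0]]
```

View pics/w2.png

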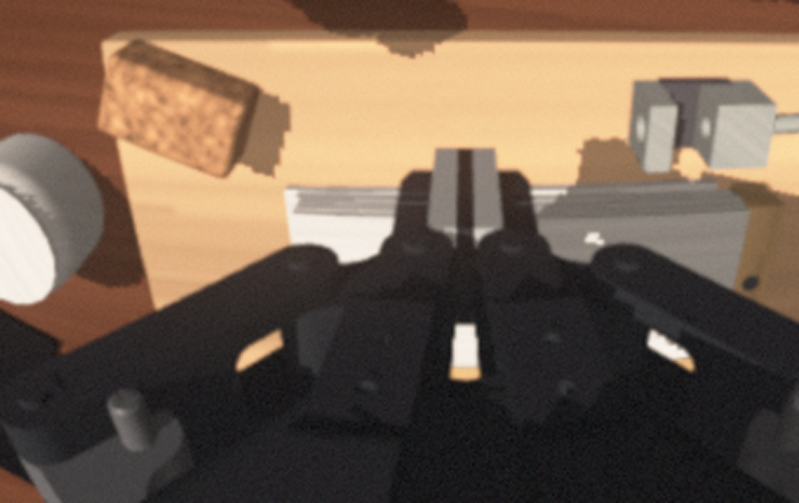

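The lower plates still stick out about 7 mm to the left: their edge is at (287,187) against (304,186) predicted. The black finger backs met the upper plates first. I'll push left again with the flat pad side (tool turned 90°), then tap the far side low and gently.

Run:
```python
import push as p
from push import *
R0=p.R
a=jig()[2]
R1=JR(a)@np.array([[0,1,0],[1,0,0],[0,0,-1.]])  # tool x=+jig y, y=+jig x
print(bot.ik(J(0,140,70),R1))
bot.movel(J(60,140,110),R0,vel=250)
bot.move_ptp(J(0,140,70),R1)
p.R=R1
push((0,125),(0,96),F=12,v=30,z=19.3,tag="left")
p.R=R0
bot.move_ptp(J(66,60,80),R0)
push((66,40),(44,40),F=10,v=25,z=19.3,tag="far")
push((66,-15),(44,-15),F=10,v=25,z=19.3,tag="far")
bot.move_ptp(J(30,125,70),R1)
p.R=R1
push((0,112),(0,96),F=12,v=30,z=19.3,tag="left")
```

```text
[ 1.22464414e-03  1.34980009e-01  1.64590168e+00 -4.44089210e-16
  1.36071096e+00 -9.00939484e-02]
left True jig [ -0.12 103.53  19.02] F [0.6 1.3 1.3] 15.87
far True jig [49.65 39.99 19.85] F [ 2.2 -1.1  2. ] 19.32
far True jig [ 48.94 -15.36  19.63] F [ 1.2 -0.3  1.6] 21.55
left True jig [-8.0000e-02  1.0337e+02  1.9020e+01] F [1.  1.2 1. ] 24.59
```

Run:
```python
from push import *
bot.movel(J(40,90,120),vel=250)
bot.move_ptp(J(100,-5,170),R)
s=bot.state();c=bot.capture("wrist");pickle.dump((c,s),open("c3.pkl","wb"))
u0,v0,k=130,185,3.4
im=c["frame"][v0:v0+130,u0:u0+235,::-1]
cv2.imwrite("pics/w3.png",cv2.resize(im,None,fx=k,fy=k,interpolation=cv2.INTER_CUBIC))
for n,q in {"TLfar":(38,90,43),"TRfar":(38,-90,43),"BLfar":(38,90,18),"BRfar":(38,-90,18),"stop fl":(38,-90,40),"stop fr":(38,-108,40),"fork rf":(85,-92,46),"fork lf":(85,-42,46),"forkLn":(59,-42,46),"base fr":(100,-175,18)}.items():
    print(n,((proj(c,J(*q),s)-[u0,v0])*k).round(0),end=" ")
print(s["clock"])
```

```text
TLfar [121. 193.] TRfar [712. 195.] BLfar [142. 159.] BRfar [693. 161.] stop fl [710. 191.] stop fr [765. 189.] fork rf [738.  51.] fork lf [565.  52.] forkLn [561. 138.] base fr [951. -21.] 26.9083
```

View pics/w3.png

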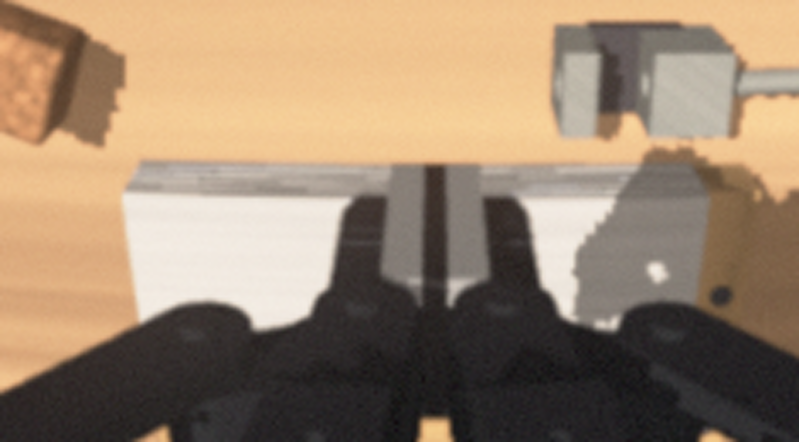

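The stack now matches the predicted corners: (124,194), (709,196) and (141,160) against (121,193), (712,195) and (142,159). It touches the stop, so it is flush and square. Next is the leaf angle, from the first scene image.

Run:
```python
from h import *
c=pickle.load(open("c0.pkl","rb"))["scene"]
def L(r,y,n,th): return J(-56+r*np.cos(th)-n*np.sin(th),y,49+r*np.sin(th)+n*np.cos(th))
for th in(1.2,1.3,1.4,1.5,1.57,1.65,1.75,1.9):
    print(th,[(proj(c,L(*q,th))/.64).round(0).tolist() for q in((100,60,-4),(100,-48,-4),(128,-60,-13))],)
im=c["frame"][125:195,180:270,::-1];cv2.imwrite("pics/s1.png",cv2.resize(im,None,fx=7,fy=7,interpolation=cv2.INTER_CUBIC))
print("crop: 800view = (281.25+x*.2232, 195.3+y*.2232)")
```

```text
1.2 [[378.0, 264.0], [321.0, 254.0], [311.0, 251.0]]
1.3 [[379.0, 259.0], [323.0, 249.0], [313.0, 244.0]]
1.4 [[381.0, 255.0], [324.0, 244.0], [315.0, 238.0]]
1.5 [[382.0, 250.0], [325.0, 240.0], [317.0, 232.0]]
1.57 [[383.0, 248.0], [326.0, 237.0], [318.0, 229.0]]
1.65 [[384.0, 245.0], [328.0, 234.0], [320.0, 225.0]]
1.75 [[385.0, 241.0], [329.0, 231.0], [322.0, 220.0]]
1.9 [[387.0, 237.0], [331.0, 227.0], [325.0, 214.0]]
crop: 800view = (281.25+x*.2232, 195.3+y*.2232)
```

View pics/s1.png

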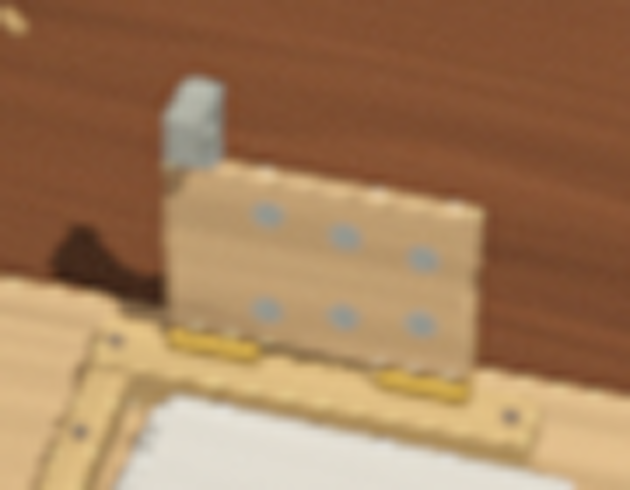

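Run:
```python
from push import *
bot.movel(J(90,10,245),R,vel=300)
bot.movel(J(-120,10,245),R,vel=300)
bot.movel(J(-120,10,125),vel=250)
r=80
for th in(1.6,1.25,.9,.6,.35,.15,.02,-.03):
    x=-56+r*np.cos(th)-4*np.sin(th)-11; z=49+r*np.sin(th)+4*np.cos(th)
    h=bot.movel(J(x,10,z),vel=90 if th>.1 else 40,max_force=20)
    if h or th<.1: rep(th,h)
    if h: break
```

```text
0.02 False jig [12.63 10.11 54.19] F [0.4 0.2 0.7] 31.96
-0.03 False jig [13.51  9.85 53.  ] F [-4.   1.1  9. ] 32.21
```

Run:
```python
from push import *
bot.movel(J(20,10,58),vel=150)
h=bot.movel(J(20,10,49),vel=30,max_force=18);rep("press",h)
bot.movel(J(20,10,130),vel=250)
bot.movel(J(80,40,190),R,vel=250)
s=bot.state();c=bot.capture("wrist");pickle.dump((c,s),open("c4.pkl","wb"))
u0,v0,k=190,140,3.4
im=c["frame"][v0:v0+150,u0:u0+235,::-1]
cv2.imwrite("pics/w4.png",cv2.resize(im,None,fx=k,fy=k,interpolation=cv2.INTER_CUBIC))
for n,q in {"edgeL":(44,60,53),"edgeR":(44,-75,53),"tongue end":(83,-60,53),"fork rf":(85,-92,46),"head":(72,-132,36)}.items():
    print(n,((proj(c,J(*q),s)-[u0,v0])*k).round(0),end=" ")
```

```text
press True jig [20.26  9.88 53.05] F [-0.9  0.8  4.9] 32.74
edgeL [158. 257.] edgeR [600. 254.] tongue end [568. 131.] fork rf [657. 120.] head [747. 153.]
```

View pics/w4.png

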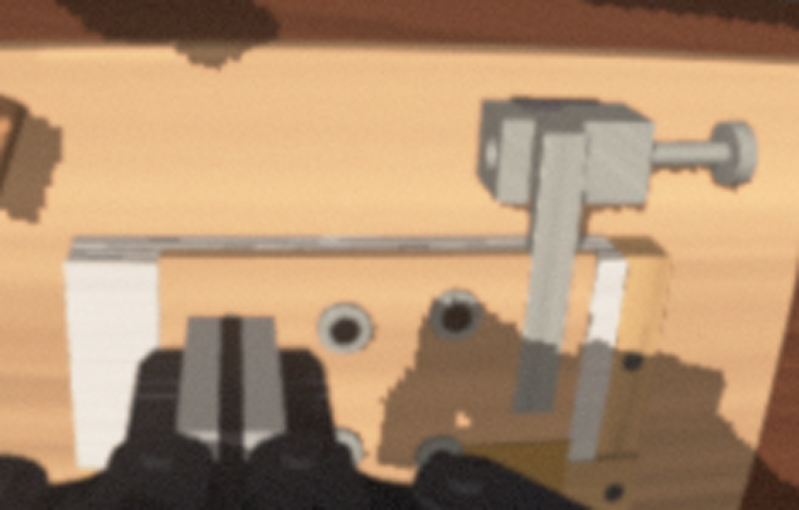

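The leaf is shut: its free edge is at (158,254) as predicted, and the lug sits in the fork slot. The pin head is at (735,153). Now I'll push the pin.

Run:
```python
import push as p
from push import *
R1=JR(jig()[2])@np.array([[0,1,0],[1,0,0],[0,0,-1.]])
bot.move_ptp(J(72,-153,140),R1)
bot.movel(J(72,-153,27),vel=200)
h=bot.movel(J(72,-106,27),vel=35,max_force=25);rep("pin",h)
```

```text
pin False jig [  71.97 -109.26   27.17] F [ 1.  -8.5 -0.3] 37.59
```

Run:
```python
from push import *
h=bot.movel(J(72,-100,27),vel=30,max_force=22);rep("pin",h)
bot.movel(J(72,-130,27),vel=150)
bot.movel(J(72,-130,130),vel=250)
bot.move_ptp(J(90,30,180),R)
s=bot.state();c=bot.capture("wrist");print(s["clock"])
u0,v0,k=180,140,3.3
im=c["frame"][v0:v0+150,u0:u0+240,::-1]
cv2.imwrite("pics/w5.png",cv2.resize(im,None,fx=k,fy=k,interpolation=cv2.INTER_CUBIC))
```

```text
pin False jig [  71.97 -109.2    27.36] F [  0.2 -22.3  -4.2] 37.94
40.4417
```

View pics/w5.png

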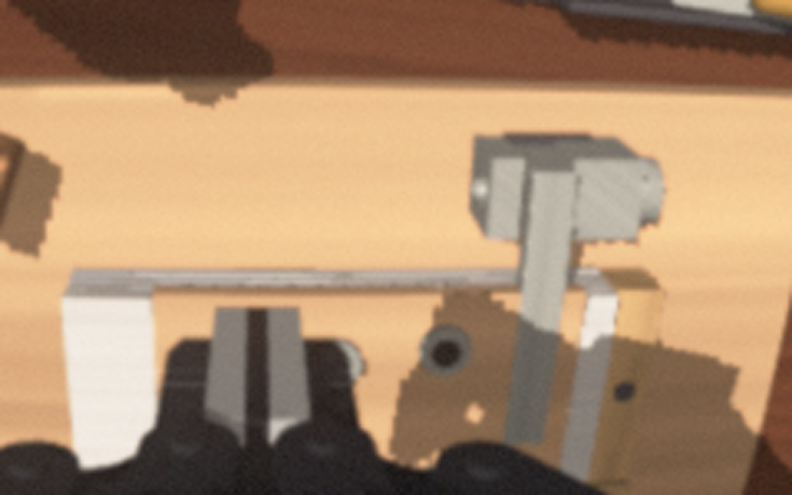

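The pin head sits against the right cheek at (650,190) and its tip shows in the left bore at (480,188). The leaf is shut and the stack is square against the stop, so I'm handing in.

```bash
python3 -c "
from workcell import bot
print(bot.sign_off())"
```

```text
the job is handed in; nothing more can be done
None
```

I handed the job in at about 40 s of the 72 s allowed: in the last wrist-camera view, good to about 1 mm, the five blanks sit flush in the corner, the leaf is fully down and the locking pin is pushed through until its head seats; I moved nothing else on the bench.

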